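# Fit the seed plate to the bench seeder

### The arm

A 7-joint arm with a two-finger parallel gripper is mounted at the origin on the work surface. World frame = base frame: x ahead of the robot, y to its left, z up, the work surface at z = 0. Lengths are in m, angles in rad, forces in N, time in s.
With the tool pointing down it reaches from about 0.4 to 0.875 m from the base axis. Payload 4.4 kg.
Tool frame: the origin (TCP) lies between the finger pads; the fingertips stand 25 mm ahead of it and the grasp point (between the pads) lies 6 mm ahead of it; z points along the fingers, y is the direction in which the jaws open and shut (so a half turn about z gives the same grasp; the last joint's range is limited). The gripper opens to 85 mm and grips with 20 to 120 N. Pads are 22 mm wide; open, the fingers measure 114 mm over their backs; the gripper's body (76 mm by 85 mm) begins 54 mm behind the grasp point. The pads swing forward as they close: fully open they stand 13 mm farther back than shut.
Start: joints at [1.039, 0.628, 0.038, 1.517, -0.027, 0.996, -0.02], TCP at [0.292, -0.581, 0.256] pointing down, gripper open.
Joint ranges: [-3.06, 3.06], [-0.37, 2.12], [-1.25, 1.32], [0.18, 2.47], [-1.1, 4.24], [0.23, 1.98], [-2.94, 2.94]. Speed limits (rad/s): [2.57, 2.57, 3.14, 3.14, 3.14, 3.14, 3.14].

### API

Orientations are given as [roll, pitch, yaw] about the fixed x, y, z axes, in that order (R = Rz(yaw) Ry(pitch) Rx(roll)).
In Python, from station import r gives the robot as it stands. The module is installed in compiled form; this text tells all that it offers.
- The arm moves only by the tool carry_out, never from a script. Its argument "steps" is a list of rows, each a list of 7 numbers: the opening, from -1 (shut) to 1 (fully open), then the shift along the tool's x, y, z in m, then the turn, a rotation vector about the tool's x, y, z in rad. In form: [[jaw, tx, ty, tz, wx, wy, wz], ...]. A call has 1 to 5 rows; each row shifts and turns the commanded pose from where the row before left it, along the tool's axes as they then stand; what a row does not reach is not made up. A row lasts 1/8 s, in which the tool goes at most 62.5 mm and 10.7 degrees, less where a joint would pass 70% of its speed; a pose out of reach is approached as far as the arm can. A call is refused whole if a number of a shift passes 0.0625 or a number of a turn 0.188, either way. A call with a gripper value outside its range is refused whole. The fingers move at their own pace and stop on an object; "squeeze" is the grip in N (left out, the last holds). Time passes only in rows, so rows that do not move let the fingers close. It gives the time, the measured TCP pose, the force and the opening at its end, in the units of the state.
- r.get_state(): the state, without advancing time (a new reading comes with each control period).
- r.camera(name): name is "scene" or "side" or "wrist"; returns (picture, depth): 384x512x3 uint8, blue, green, red; 384x512 float32, m along the optical axis (not along the pixel's ray), 0 where there is no reading.
- r.camera_params(name): a dict with "camera_matrix" (3x3 intrinsics, pixels), "k1" (the pictures are not rectified: a ray, as slopes to the right and down, at radius r is drawn at 1 + k1 r^2 times it, then the intrinsics apply), "position" and "orientation" of the camera in the world. Camera axes: x right, y down, z forward; pixel columns grow to the right and rows downward; lengths in m; the calibration is good to about 2 mm. A picture is of the moment at which its call begins: read the wrist's pose just before it. camera_params takes no time and is no camera call; for the wrist camera it gives the pose at the moment of the call.
- r.job_done(): hands the job in, once; it reports no verdict.
The state is a dict: "clock": time; "joint_pos": joint angles; "joint_vel": joint speeds; "joint_efforts": joint torques, N m; "tcp_pos": TCP position; "tool_rot": TCP orientation; "wrist_force": force on the tool from outside, world axes, zero at the start; "ft_torque": the same for the moment, N m; "finger_gap": opening from 0.0 (shut) to 1.0 (fully open).
Only numpy, scipy, OpenCV 4.12 (cv2) and the standard library are available. Lean on these libraries where they do the work, as an engineer would, in place of code of your own. Each camera call takes 0.05 s, during which the arm holds its last target. There are 200 camera calls.

### The job

Get the bench seeder ready for sowing: lift the dust cover by its handle out of the bed, against the sprung roller catch, and set it down flat in the empty black tray without dropping it. Then slide the seed plate along the deck into the bed and press its rear edge down until it sits flat and square on the bed floor with the catch sprung back out over it. Leave the jar, cup, label pot, bottle, pots, sieve, trowel and dibber where they are, and let go of everything.

Things in the scene. Friction and masses are not known exactly. Their poses are not given: they have to be found in the camera images.
- bed (a point): Centre of the floor of the seeder's bed: a pocket sunk 18 mm into the deck of the fixed bench seeder, 123 mm wide (x) and 153 mm long (y), its far corners cut at 45 degrees by 10 mm. Axes: z up, y the sliding direction (from the open deck into the bed), x across it, away from the robot. Entry wall at y = -76.5 mm, end wall at +76.5; from y = +88 mm an end housing stands up to 63 mm over the deck.
- deck (a point): On top of the seeder's flat open deck, the aluminium surface the plate slides on, 55 mm above the table, in the middle of its width and 242 mm before the bed's centre. Axes as the bed's. The seeder is 280 mm wide (x) and 490 mm long (y); the deck's open end is 130 mm from here towards -y.
- entry (a point): Middle of the top edge of the bed's entry wall, at deck height. Axes as the bed's. Two steel side guides, 12 mm high and 12 mm thick, stand on the deck along the bed, inner faces 123 mm apart; from here they run 35 mm on towards the open deck, then flare outwards at 0.35 rad for another 35 mm.
- catch (a joint): Sprung roller catch in the middle of the entry wall: steel roller, 12 mm diameter, 46 mm long along x, its axis 11.5 mm above the bed floor, jutting 6 mm into the bed. Value in m: 0 sprung out, 0.009 pressed fully back. It yields to some 10 to 20 N pulling up or pressing down on the rear edge of cover or plate and springs out again (near 0) over the edge when that is down.
- plate_mid (a point): Centre (half-way up) of the seed plate: closed flat aluminium box with a grid of dark holes in its top, 120 (x) x 150 (y) x 24 mm, about 0.35 kg, too wide to grip, lying skewed on the open deck. Its y points to the leading edge, whose corners are cut at 45 degrees by 12 mm. Seated, its axes agree with the bed's, its centre is 12 mm above the bed floor and its top 6 mm above the deck.
- plate_rear (a point): Middle of the seed plate's rear edge, at its underside (75 mm behind its centre). Only the lowest 5 mm reach this far; above, the rear face is set back 5 mm, a step for the catch to hold over. When the plate is slid right up to the end wall, this edge passes the entry wall by about 2 mm, drops and rests on the roller, about 17 mm too high, until the rear is pressed down.
- cover_handle (a point): Centre of the handle bar of the grey plastic dust cover, which starts seated in the bed: 0.3 kg, outline and rear step as the seed plate's (120 x 150 x 24 mm), no holes. The black bar runs along x: 90 mm long, 14 mm wide (y), 12 mm high, on a post at each end, its centre 57 mm above the cover's underside and 25 mm nearer the catch than the cover's centre. Axes as the bed's while seated.
- cover_mid (a point): Centre of the dust cover's body, 12 mm above its underside; z up when it lies the right way up.
- tray_in (a point): Centre of the inner floor, 5 mm above the table, of the fixed empty black plastic tray to the robot's left: 300 (x) x 220 (y) mm outside, 55 mm high, walls 5 mm. z up.
- seed_jar: Amber glass seed jar with metal cap, 44 mm diameter, 85 mm high, standing on the seeder's deck, beside the bed or at the far open corner. Origin under its centre. To be left alone.
- scoop_cup: Small steel measuring cup, 48 mm diameter, 55 mm high, standing on the seeder's deck, beside the bed or at the far open corner. Origin under its centre. To be left alone.
- label_pot: Small clay pot holding wooden plant labels, 48 mm diameter, 60 mm high, standing on the seeder's deck, beside the bed or at the far open corner. Origin under its centre. To be left alone.
- bottle: Black drinking bottle, 70 mm diameter, 200 mm high, on the table. Origin under its centre. To be left alone.
- pots: Stack of terracotta pots, 99 mm diameter, 126 mm high, on the table. Origin under its centre. To be left alone.
- sieve: Round wooden sieve frame, 130 mm diameter, 45 mm high, on the table. Origin under its centre. To be left alone.
- trowel: Hand trowel lying on the table, 300 mm long along its x, 34 mm high at the most. Origin under its middle. To be left alone.
- dibber: Wooden dibber with a T handle and brass tip lying on the table, 190 mm long along its x, 80 mm wide at the handle, 24 mm high. Origin under its middle. To be left alone.
Not all that is in view belongs to the job. Leave any purple or turquoise look-alike of the part that bears cover_handle alone.

How it is judged:
By the outcome, as a careful person would: the job done as asked, in the order asked, and still so for the second after the job is handed in, with the robot touching nothing.
It also fails if it takes over 72 s, if anything falls off the work surface, if the arm or the gripper's body presses on something with over 40 N, if the wrist force passes 120 N, or if a joint passes its speed limit or range.

## Working session

There is one attempt and no reset: what is moved stays moved. The work goes in short steps, Python scripts to look and compute and a tool call to move; the robot and the scene stay as the last step left them, time stands still between calls to the robot, and variables do not carry over. Pictures are saved under pics/ and viewed, about 8 in all and at most 12, crops included, and the job is handed in when it is done.

Besides the shell and the picture viewer there is one more tool, called as name(argument=value, ...), one argument or row to a line, values as JSON. carry_out: Moves the arm, as the interface text tells. Its arguments: {"type":"object","properties":{"steps":{"type":"array"},"squeeze":{"type":"number"}},"required":["steps"]}

```bash
mkdir -p pics && cat > h.py <<'E'
from station import r
import numpy as np, cv2
from scipy.spatial.transform import Rotation as R
def shot(n):
    p=r.camera_params(n); im,d=r.camera(n); np.savez(f'pics/{n}.npz',im=im,d=d,K=p['camera_matrix'],k1=p['k1'],pos=p['position'],ori=np.array(p['orientation']))
    return im
def rot(o):
    o=np.array(o); return o if o.shape==(3,3) else R.from_euler('xyz',o).as_matrix() if o.size==3 else R.from_quat(o).as_matrix()
def ray(n,u,v):
    f=np.load(f'pics/{n}.npz'); K=f['K']; D=np.array([float(f['k1']),0,0,0,0])
    x=cv2.undistortPoints(np.array([[[u,v]]],float),K,D)[0,0]
    return f,np.array([x[0],x[1],1.])
def pt(n,u,v,z=None):
    f,x=ray(n,u,v); M=rot(f['ori']); p=f['pos']
    if z is None: d=f['d'][int(round(v)),int(round(u))]; return p+M@(x*d)
    w=M@x; return p+w*(z-p[2])/w[2]
def proj(n,P):
    f=np.load(f'pics/{n}.npz'); c=(np.atleast_2d(P)-f['pos'])@rot(f['ori'])
    return cv2.projectPoints(c.reshape(-1,1,3),np.zeros(3),np.zeros(3),f['K'],np.array([float(f['k1']),0,0,0,0]))[0][:,0]
E
python3 - <<'E'
from h import *
s=r.get_state()
for k,v in s.items(): print(k,np.round(v,3))
for n in ['scene','side']:
    im=shot(n); p=r.camera_params(n); print(n,p)
    cv2.imwrite(f'pics/{n}0.png',cv2.resize(im,(800,600),interpolation=cv2.INTER_CUBIC))
E
```

```text
clock 0.0
joint_pos [ 1.039  0.629  0.038  1.518 -0.027  0.996 -0.02 ]
joint_vel [-0.    -0.001  0.001  0.    -0.001  0.001  0.001]
joint_efforts [ 1.0000e-03 -5.6340e+01  1.2260e+00 -1.9345e+01  1.1000e-02  1.0000e-02
 -0.0000e+00]
tcp_pos [ 0.292 -0.58   0.255]
tool_rot [-3.14   0.     0.466]
wrist_force [-0.117  0.497  0.529]
ft_torque [ 0.004 -0.013 -0.019]
finger_gap 0.997
scene {'camera_matrix': array([[397.68144497,   0.        , 262.04717489],
       [  0.        , 397.68144497, 192.97424669],
       [  0.        ,   0.        ,   1.        ]]), 'k1': -0.039922938879814726, 'position': array([1.18257801, 0.47879732, 0.84239596]), 'orientation': array([-2.30540797, -0.00708353,  2.20447372])}
side {'camera_matrix': array([[394.26219521,   0.        , 259.12273618],
       [  0.        , 394.26219521, 187.5425059 ],
       [  0.        ,   0.        ,   1.        ]]), 'k1': -0.07884605028375338, 'position': array([0.2766176 , 0.73571656, 0.79314163]), 'orientation': array([-2.30253287,  0.00823044, -2.88613437])}
```

View pics/scene0.png

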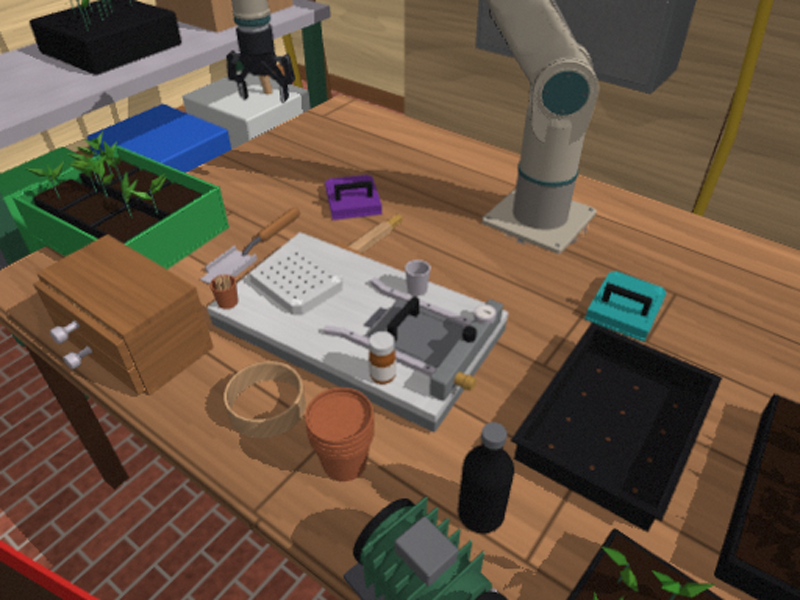

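View pics/side0.png

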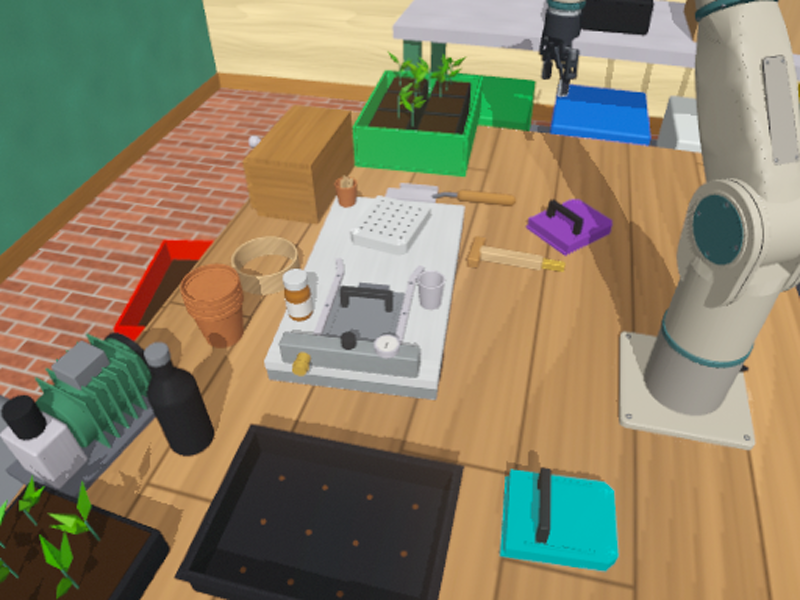

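The scene camera shows the seeder with its open end at about (210–300, 235–310) and its bed end at (435–507, 313–415). The handle is at about (405,318), the plate at about (295,278), and the tray spans (517–718, 328–525). The side view agrees with this. The purple and turquoise parts are decoys.

```bash
python3 - <<'E'
from h import *
q=.64
def P(n,l,z):
    for a in l:
        print(n,a,np.round(pt(n,a[0]*q,a[1]*q,z),3),np.round(pt(n,a[0]*q,a[1]*q),3))
print('seeder');P('scene',[(298,235),(210,305),(507,313),(435,415)],.055);P('side',[(465,205),(437,385),(268,372)],.055)
print('tray');P('scene',[(594,328),(718,378),(650,525),(517,445)],.055);P('side',[(255,427),(462,465),(178,577)],.055)
print('bar');P('scene',[(417,302),(392,333)],.1);P('side',[(342,290),(393,295)],.1)
print('plate');P('scene',[(298,247),(250,272),(296,306),(341,283)],.079)
for n in ['scene','side']:
    im=np.load(f'pics/{n}.npz')['im']
    c=im[140:275,125:330] if n=='scene' else im[115:255,165:305]
    cv2.imwrite(f'pics/{n}1.png',cv2.resize(c,None,fx=3.9,fy=3.9,interpolation=cv2.INTER_CUBIC))
E
```

```text
seeder
scene (298, 235) [ 0.448 -0.35   0.055] [ 0.445 -0.354  0.051]
scene (210, 305) [ 0.709 -0.328  0.055] [ 0.709 -0.328  0.055]
scene (507, 313) [0.394 0.131 0.055] [0.388 0.128 0.049]
scene (435, 415) [0.668 0.157 0.055] [0.666 0.156 0.052]
side (465, 205) [ 0.437 -0.362  0.055] [ 0.448 -0.441  0.002]
side (437, 385) [0.389 0.135 0.055] [0.392 0.118 0.034]
side (268, 372) [0.653 0.175 0.055] [0.665 0.157 0.03 ]
tray
scene (594, 328) [0.334 0.278 0.055] [0.336 0.279 0.057]
scene (718, 378) [0.32  0.498 0.055] [0.32  0.498 0.054]
scene (650, 525) [0.647 0.501 0.055] [0.621 0.502 0.016]
scene (517, 445) [0.64  0.289 0.055] [0.628 0.285 0.037]
side (255, 427) [0.628 0.278 0.055] [0.627 0.279 0.057]
side (462, 465) [0.325 0.265 0.055] [0.325 0.267 0.058]
side (178, 577) [0.627 0.507 0.055] [0.627 0.507 0.055]
bar
scene (417, 302) [0.51  0.008 0.1  ] [0.506 0.005 0.096]
scene (392, 333) [0.599 0.02  0.1  ] [0.586 0.01  0.084]
side (342, 290) [0.583 0.009 0.1  ] [0.583 0.007 0.099]
side (393, 295) [ 0.495 -0.     0.1  ] [ 0.507 -0.039  0.063]
plate
scene (298, 247) [ 0.501 -0.296  0.079] [ 0.498 -0.3    0.076]
scene (250, 272) [ 0.614 -0.315  0.079] [ 0.554 -0.4   -0.003]
scene (296, 306) [ 0.631 -0.175  0.079] [ 0.63  -0.177  0.077]
scene (341, 283) [ 0.534 -0.152  0.079] [ 0.529 -0.157  0.073]
```

View pics/scene1.png

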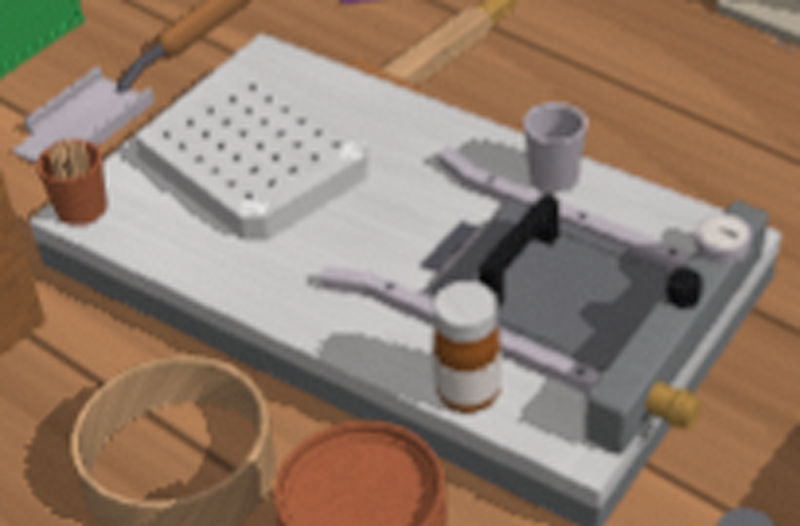

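The enlarged crop shows the jar by the bar's near-camera end at about (467,345), the cup at (555,145), the plate with its holes at (250,160), and the guides clear. I'm moving over the bed to look with the wrist camera.

carry_out(
  steps=[
    [1,0.0446,-0.0335,-0.025,0,0,0.185],
    [1,0.0377,-0.0412,-0.025,0,0,0.185],
    [1,0.0295,-0.0474,0,0,0,0],
    [1,0.0295,-0.0474,0,0,0,0],
    [1,0.0295,-0.0474,0,0,0,0],
  ],
  squeeze=60,
)

```text
clock: 0.72
tcp_pos: [0.4166, -0.3289, 0.3062]
tool_rot: [-3.141, 0.0, 0.096]
wrist_force: [1.1, -0.0, 0.1]
finger_gap: 0.999
```

carry_out(
  steps=[
    [1,0.0295,-0.0474,0,0,0,0],
    [1,0.0295,-0.0474,0,0,0,0],
    [1,0.0295,-0.0474,0,0,0,0],
    [1,0.0295,-0.0474,0,0,0,0],
    [1,0.0295,-0.0474,0,0,0,0],
  ],
)

```text
clock: 1.35
tcp_pos: [0.5407, -0.0791, 0.3061]
tool_rot: [3.142, 0.0, 0.096]
wrist_force: [0.9, -0.7, 0.4]
finger_gap: 1.001
```

```bash
python3 - <<'E'
from h import *
s=r.get_state()
for k in ['clock','joint_pos','tcp_pos','tool_rot','wrist_force']: print(k,np.round(s[k],3))
im=shot('wrist'); p=r.camera_params('wrist'); print(p)
cv2.imwrite('pics/wrist0.png',cv2.resize(im,(800,600),interpolation=cv2.INTER_CUBIC))
E
```

```text
clock 1.35
joint_pos [ 0.047  0.424  0.068  1.746 -0.034  0.973 -1.347]
tcp_pos [ 0.541 -0.079  0.306]
tool_rot [3.142 0.    0.096]
wrist_force [ 0.882 -0.706  0.441]
{'camera_matrix': array([[318.75225498,   0.        , 254.3182889 ],
       [  0.        , 318.75225498, 190.20863551],
       [  0.        ,   0.        ,   1.        ]]), 'k1': -0.04659982207805619, 'position': array([ 0.61310738, -0.06282313,  0.42395616]), 'orientation': array([ 2.86507362,  0.00534957, -1.46377282])}
```

View pics/wrist0.png

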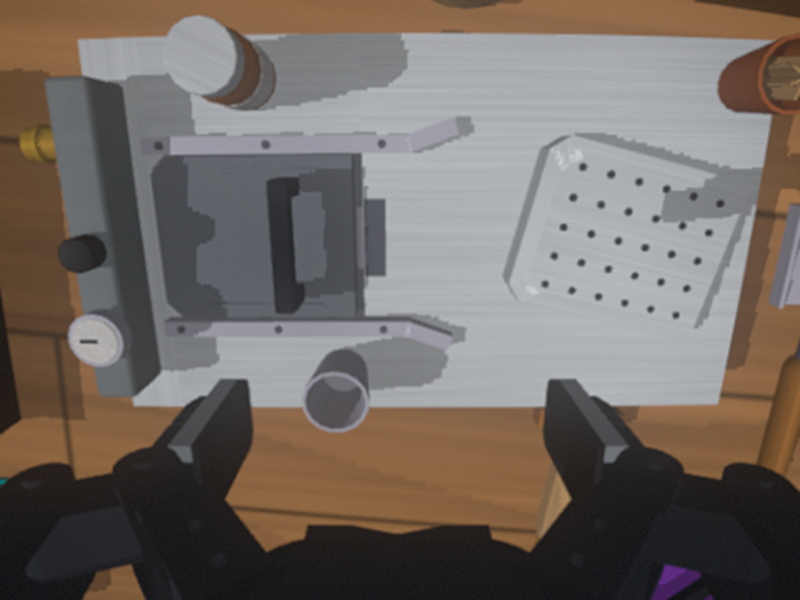

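The wrist view from above shows the bar top at about (285,245), the entry wall at x≈362, the guides at y≈145 and 327, the plate centred near (630,240) with its leading edge to the left, the jar at (205,60) and the cup at (336,395).

```bash
cat >> h.py <<'E'
def cloud(n):
    f=np.load(f'pics/{n}.npz'); h,w=f['d'].shape
    u,v=np.meshgrid(np.arange(w),np.arange(h)); uv=np.stack([u,v],-1).reshape(-1,1,2).astype(float)
    x=cv2.undistortPoints(uv,f['K'],np.array([float(f['k1']),0,0,0,0]))[:,0]
    d=f['d'].reshape(-1,1); P=f['pos']+(np.c_[x,np.ones(len(x))]*d)@rot(f['ori']).T
    P[d[:,0]==0]=np.nan; return P.reshape(h,w,3)
def rect(P,lo,hi,box):
    m=(P[...,2]>lo)&(P[...,2]<hi)&(P[...,0]>box[0])&(P[...,0]<box[1])&(P[...,1]>box[2])&(P[...,1]<box[3])
    l,st=cv2.connectedComponentsWithStats(m.astype(np.uint8))[1:3]; k=1+st[1:,4].argmax(); q=P[l==k]
    return cv2.minAreaRect(q[:,:2].astype(np.float32)*1000),np.median(q[:,2]),q
E
python3 - <<'E'
from h import *
q=.64
def PP(t,l,z):
    for a in l: print(t,a,np.round(pt('wrist',a[0]*q,a[1]*q,z),4),np.round(pt('wrist',a[0]*q,a[1]*q),3))
PP('deck',[(80,40),(775,38),(135,405),(718,404)],.055)
PP('bar',[(268,180),(297,178),(302,308),(273,312)],.1)
PP('entry',[(360,155),(363,316)],.055)
PP('gU',[(170,153),(405,151)],.067);PP('gL',[(168,320),(410,318)],.067)
PP('holes',[(583,167),(720,203),(676,315),(545,284)],.079)
P=cloud('wrist')
print('bar',rect(P,.09,.106,(.45,.65,-.06,.08))[:2])
print('plate',rect(P,.07,.086,(.42,.7,-.4,-.1))[:2])
print('guides',[rect(P,.061,.073,b)[:2] for b in [(.42,.505,-.1,.09),(.58,.68,-.1,.09)]])
print('seeder',rect(P,.045,.065,(.3,.8,-.5,.3))[:2])
print('jar',rect(P,.12,.15,(.55,.75,-.1,.2))[:2])
print('cup',rect(P,.1,.12,(.35,.5,-.1,.1))[:2])
print('hous',rect(P,.1,.13,(.35,.75,.08,.3))[:2])
P=cloud('side'); print('tray',rect(P,.045,.06,(.25,.75,.24,.55))[:2]); print('bar',rect(P,.09,.106,(.45,.65,-.06,.08))[:2]);
print('hous',rect(P,.1,.13,(.35,.75,.08,.3))[:2])
P=cloud('scene'); print('tray',rect(P,.045,.06,(.25,.75,.24,.55))[:2])
E
```

```text
deck (80, 40) [0.6673 0.1526 0.055 ] [0.667 0.153 0.055]
deck (775, 38) [ 0.7165 -0.3273  0.055 ] [ 0.732 -0.365  0.001]
deck (135, 405) [0.39   0.1258 0.055 ] [0.39  0.126 0.054]
deck (718, 404) [ 0.4369 -0.3611  0.055 ] [ 0.412 -0.403  0.002]
bar (268, 180) [0.5866 0.0075 0.1   ] [0.586 0.008 0.099]
bar (297, 178) [ 0.5895 -0.0109  0.1   ] [ 0.587 -0.004  0.065]
bar (302, 308) [ 0.5033 -0.018   0.1   ] [ 0.49  -0.011  0.059]
bar (273, 312) [0.4985 0.0017 0.1   ] [0.485 0.011 0.061]
entry (360, 155) [ 0.607  -0.0466  0.055 ] [ 0.607 -0.046  0.042]
entry (363, 316) [ 0.4865 -0.0581  0.055 ] [ 0.486 -0.058  0.053]
gU (170, 153) [0.5966 0.0848 0.067 ] [0.597 0.085 0.065]
gU (405, 151) [ 0.6127 -0.0781  0.067 ] [ 0.613 -0.078  0.067]
gL (168, 320) [0.4729 0.0895 0.067 ] [0.471 0.091 0.063]
gL (410, 318) [ 0.4923 -0.094   0.067 ] [ 0.489 -0.095  0.058]
holes (583, 167) [ 0.6144 -0.1988  0.079 ] [ 0.614 -0.198  0.081]
holes (720, 203) [ 0.6008 -0.3004  0.079 ] [ 0.601 -0.3    0.079]
holes (676, 315) [ 0.5172 -0.2891  0.079 ] [ 0.517 -0.289  0.08 ]
holes (545, 284) [ 0.5311 -0.1872  0.079 
[... 1022 characters left out ...]
s (((493.32958984375, 124.5350341796875), (112.79828643798828, 38.26091766357422), 11.00364875793457), np.float64(0.11218787029003746))
tray (((478.132080078125, 386.3494873046875), (316.9630432128906, 238.59213256835938), 1.7726460695266724), np.float64(0.055524500703339585))
bar (((543.0044555664062, 1.0570459365844727), (89.91539764404297, 17.65355110168457), 5.690520286560059), np.float64(0.09963375057408119))
hous (((530.515380859375, 126.14918518066406), (216.4398651123047, 38.53759002685547), 4.163174629211426), np.float64(0.10225118559740742))
tray (((475.59222412109375, 388.67254638671875), (320.6607666015625, 238.33316040039062), 1.3267195224761963), np.float64(0.0548187385342902))
```

carry_out(
  steps=[
    [1,0.0047,-0.0386,0.04,0,0,0],
    [1,0.0047,-0.0386,0.04,0,0,0],
    [1,0,0,0.05,0,0,0],
    [1,0,0,0.05,0,0,0],
    [1,0,0,0.027,0,0,0],
  ],
)

```text
clock: 2.02
tcp_pos: [0.5405, -0.003, 0.0966]
tool_rot: [-3.141, 0.004, 0.096]
wrist_force: [0.6, 0.1, 0.5]
finger_gap: 1.002
```

carry_out(
  steps=[
    [1,0,0,0,0,0,0],
    [-1,0,0,0,0,0,0],
    [-1,0,0,0,0,0,0],
    [-1,0,0,0,0,0,0],
    [-1,0,0,0,0,0,0],
  ],
  squeeze=100,
)

```text
clock: 2.65
tcp_pos: [0.5426, -0.0021, 0.1002]
tool_rot: [-3.141, -0.001, 0.096]
wrist_force: [-5.6, -5.6, 25.2]
finger_gap: 0.149
```

carry_out(
  steps=[
    [-1,0,0,-0.003,0,0,0],
    [-1,0,0,-0.004,0,0,0],
    [-1,0,0,-0.004,0,0,0],
    [-1,0,0,-0.004,0,0,0],
    [-1,0,0,-0.004,0,0,0],
  ],
)

```text
clock: 3.28
tcp_pos: [0.5422, -0.0018, 0.1186]
tool_rot: [-3.141, 0.0, 0.097]
wrist_force: [0.6, 0.2, -2.9]
finger_gap: 0.143
```

carry_out(
  steps=[
    [-1,0,0,-0.004,0,0,0],
    [-1,0,0,-0.004,0,0,0],
    [-1,0,0,-0.004,0,0,0],
    [-1,0,0,-0.006,0,0,0],
    [-1,0,0,-0.006,0,0,0],
  ],
)

```text
clock: 3.9
tcp_pos: [0.5422, -0.0031, 0.1427]
tool_rot: [3.142, 0.0, 0.096]
wrist_force: [0.0, -0.3, -4.0]
finger_gap: 0.138
```

```bash
python3 - <<'E'
from h import *
ims=[shot('side')[90:290,150:320],]
shot('scene'); f=np.load('pics/scene.npz')['im'][140:290,200:340]
a=cv2.resize(ims[0],(400,470),interpolation=cv2.INTER_CUBIC); b=cv2.resize(f,(400,470),interpolation=cv2.INTER_CUBIC)
cv2.imwrite('pics/lift.png',np.hstack([a,b]))
print(r.get_state()['wrist_force'])
E
```

```text
[ 0.64865746 -0.06100155 -3.37622366]
```

View pics/lift.png

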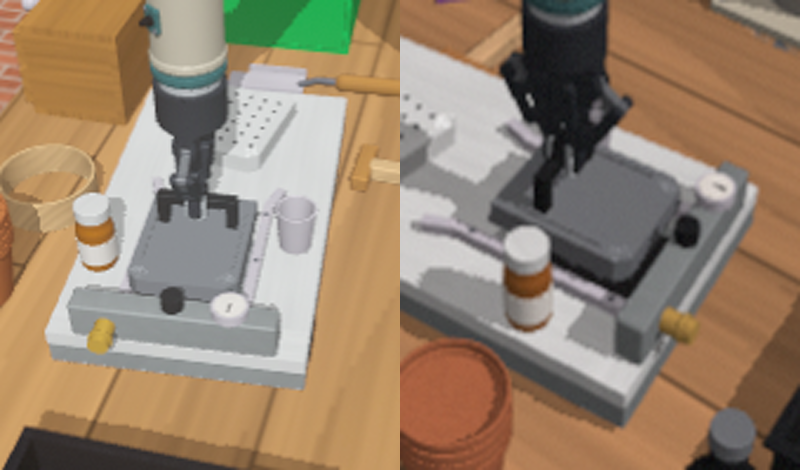

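The picture shows the cover clear of the bed and hanging level in the jaws, with the jar and cup undisturbed. I'll carry it to the tray at height.

carry_out(
  steps=[
    [-1,0,0,-0.05,0,0,0],
    [-1,0,0,-0.055,0,0,0],
    [-1,-0.0017,-0.0231,0,0,0,0],
    [-1,-0.0034,-0.0463,0,0,0,0],
    [-1,-0.0034,-0.0463,0,0,0,0],
  ],
)

```text
clock: 4.62
tcp_pos: [0.5223, 0.1122, 0.2475]
tool_rot: [-3.142, -0.0, 0.095]
wrist_force: [-0.1, 0.9, -4.0]
finger_gap: 0.143
```

carry_out(
  steps=[
    [-1,-0.0034,-0.0463,0,0,0,0],
    [-1,-0.0034,-0.0463,0,0,0,0],
    [-1,-0.0034,-0.0463,0,0,0,0],
    [-1,-0.0034,-0.0463,0,0,0,0],
    [-1,-0.0034,-0.0463,0,0,0,0],
  ],
)

```text
clock: 5.25
tcp_pos: [0.483, 0.3414, 0.2471]
tool_rot: [3.141, 0.0, 0.096]
wrist_force: [1.0, 0.8, -4.3]
finger_gap: 0.14
```

carry_out(
  steps=[
    [-1,-0.0017,-0.0231,0.01,0,0,0],
    [-1,0,0,0.04,0,0,0],
    [-1,0,0,0.02,0,0,0],
    [-1,0,0,0,0,0,0],
  ],
)

```text
clock: 5.75
tcp_pos: [0.4787, 0.361, 0.1751]
tool_rot: [3.138, 0.004, 0.095]
wrist_force: [0.3, 0.3, -3.5]
finger_gap: 0.142
```

```bash
python3 - <<'E'
from h import *
s=r.get_state(); print(s['tcp_pos'],s['tool_rot'],s['wrist_force'],s['ft_torque'])
shot('wrist');P=cloud('wrist')
m=s['tcp_pos'][2]-.063+.024; print('expect cover top z',m)
rc=rect(P,m-.03,m+.025,(.38,.58,.27,.5)); print(rc[:2]); q=rc[2]
A=np.c_[q[:,:2],np.ones(len(q))]; 
for _ in range(5):
    c=np.linalg.lstsq(A,q[:,2],rcond=None)[0]; e=abs(A@c-q[:,2]); k=e<.004; A,q=A[k],q[k]
print('plane',c,len(q))
im=np.load('pics/wrist.npz')['im']; cv2.imwrite('pics/w2.png',im)
shot('side');P=cloud('side');print('side tray',rect(P,.045,.06,(.25,.75,.24,.55))[:2])
E
```

```text
[0.4786748  0.36102991 0.17508476] [3.13784357 0.00418287 0.09487547] [ 0.28435583  0.28930379 -3.46749763] [-0.1176909  -0.0102774   0.01687018]
expect cover top z 0.13608476011140938
(((481.95611572265625, 385.54193115234375), (109.1945571899414, 151.53622436523438), 5.929327964782715), np.float64(0.13521692724514917))
plane [ 0.00051114 -0.01263867  0.14000964] 37330
side tray (((714.2295532226562, 502.5439147949219), (71.45833587646484, 94.87620544433594), 0.00223508826456964), np.float64(0.05701436233763563))
```

View pics/w2.png

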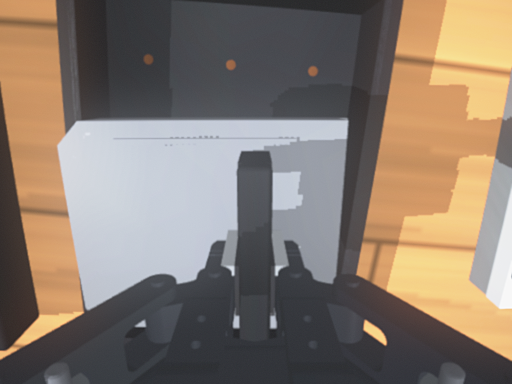

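The cover hangs level over the tray, 1.3% off by the plane fit, with room on every side. Lowering it now.

carry_out(
  steps=[
    [-1,0,0,0.045,0,0,0],
    [-1,0,0,0.035,0,0,0],
    [-1,0,0,0.012,0,0,0],
    [-1,0,0,0.006,0,0,0],
    [-1,0,0,0.003,0,0,0],
  ],
)

```text
clock: 6.48
tcp_pos: [0.4807, 0.3637, 0.0775]
tool_rot: [-3.14, -0.002, 0.096]
wrist_force: [0.4, 0.5, -3.2]
finger_gap: 0.139
```

carry_out(
  steps=[
    [-1,0,0,0.002,0,0,0],
    [-1,0,0,0.002,0,0,0],
    [-1,0,0,0.002,0,0,0],
  ],
)

```text
clock: 6.85
tcp_pos: [0.4799, 0.3632, 0.0706]
tool_rot: [-3.141, -0.001, 0.096]
wrist_force: [-0.7, 0.4, -4.2]
finger_gap: 0.139
```

carry_out(
  steps=[
    [-1,0,0,0.0015,0,0,0],
    [-1,0,0,0.001,0,0,0],
    [-1,0,0,0,0,0,0],
  ],
)

```text
clock: 7.22
tcp_pos: [0.4797, 0.3628, 0.0684]
tool_rot: [3.141, -0.0, 0.096]
wrist_force: [-2.0, -1.5, 4.0]
finger_gap: 0.144
```

carry_out(
  steps=[
    [-0.6,0,0,0,0,0,0],
    [-0.2,0,0,0,0,0,0],
    [0.3,0,0,0,0,0,0],
    [0.3,0,0,-0.02,0,0,0],
    [0.3,0,0,-0.05,0,0,0],
  ],
  squeeze=60,
)

```text
clock: 7.85
tcp_pos: [0.4786, 0.3622, 0.1376]
tool_rot: [3.139, 0.004, 0.096]
wrist_force: [1.0, 1.1, 0.9]
finger_gap: 0.651
```

carry_out(
  steps=[
    [0.3,0,0,-0.06,0,0,0],
    [-1,0,0,-0.06,0,0,0],
    [-1,0,0,0,0,0,0],
  ],
)

```text
clock: 8.22
tcp_pos: [0.4824, 0.365, 0.2648]
tool_rot: [-3.135, -0.011, 0.096]
wrist_force: [-0.0, 0.1, -0.9]
finger_gap: 0.233
```

```bash
python3 - <<'E'
from h import *
s=r.get_state(); print(s['tcp_pos'],s['tool_rot'],s['wrist_force'],s['joint_pos'])
for n in ['wrist','side']:
    shot(n);P=cloud(n)
    rc=rect(P,.02,.04,(.38,.58,.29,.48)); print(n,rc[:2]); q=rc[2]
    A=np.c_[q[:,:2],np.ones(len(q))]
    for _ in range(5):
        c=np.linalg.lstsq(A,q[:,2],rcond=None)[0]; k=abs(A@c-q[:,2])<.003; A,q=A[k],q[k]
    print('plane',c,len(q)); print('bar',rect(P,.06,.073,(.4,.56,.3,.44))[:2])
P=cloud('side'); print('plate',rect(P,.07,.086,(.42,.7,-.4,-.1))[:2])
E
```

```text
[0.4824353  0.36498254 0.26480795] [-3.13452879 -0.01062823  0.095519  ] [-0.01373975  0.12826604 -0.91616558] [-0.72330722  0.54719195  0.04597912  1.65183358 -0.02979312  0.93048441
 -2.1417758 ]
wrist (((477.221923828125, 389.4833679199219), (120.77162170410156, 145.7730712890625), 5.612241744995117), np.float64(0.02910430294453087))
plane [ 0.00021536 -0.00157524  0.02964478] 12040
bar (((480.19268798828125, 362.32305908203125), (89.3700942993164, 13.508461952209473), 5.8676533699035645), np.float64(0.0679736977947763))
side (((479.04150390625, 390.18243408203125), (121.61356353759766, 146.29513549804688), 5.530747413635254), np.float64(0.029644971029887612))
plane [ 1.97778073e-03 -8.01932587e-05  2.87459972e-02] 3267
bar (((481.30908203125, 363.62738037109375), (90.44815063476562, 15.895835876464844), 5.463647365570068), np.float64(0.06770564961810804))
plate (((567.16455078125, -237.5382843017578), (152.158935546875, 123.58515930175781), 81.6671371459961), np.float64(0.07981175307589461))
```

The cover sits flat in the tray: its top is at z≈0.029 as expected, and the tilt is under 0.2%. For the plate, I'll turn the tool so the spread fingers form a two-point pusher across the rear edge, and compute those moves.

```bash
cat >> h.py <<'E'
TH=.0975; BED=np.array([.5405,.0234])
XB=np.array([np.cos(TH),np.sin(TH)]); YB=np.array([-np.sin(TH),np.cos(TH)])
def b2w(x,y): return BED+x*XB+y*YB
def w2b(p): d=np.array(p)[:2]-BED; return np.array([d@XB,d@YB])
def plan(tgt,yaw,n,nr):
    s=r.get_state(); M=rot(s['tool_rot']); d=(np.array(tgt)-s['tcp_pos'])/n; psi=s['tool_rot'][2]; w=(yaw-psi)/nr
    for i in range(n):
        t=R.from_euler('xyz',[np.pi,0,psi]).as_matrix().T@d; a=-w if i<nr else 0; psi-=a
        print(np.round(t,4).tolist(),round(a,4))
E
python3 - <<'E'
from h import *
p=b2w(0,-.39); print(p); plan([p[0],p[1],.25],TH+np.pi/2,14,9)
E
```

```text
[ 0.57846478 -0.36474775]
[0.002, 0.0524, 0.0007] -0.1747
[-0.0071, 0.052, 0.0007] -0.1747
[-0.016, 0.05, 0.0007] -0.1747
[-0.0245, 0.0464, 0.0007] -0.1747
[-0.0322, 0.0414, 0.0007] -0.1747
[-0.0389, 0.0352, 0.0007] -0.1747
[-0.0444, 0.0279, 0.0007] -0.1747
[-0.0486, 0.0198, 0.0007] -0.1747
[-0.0513, 0.011, 0.0007] -0.1747
[-0.0524, 0.002, 0.0007] 0
[-0.0524, 0.002, 0.0007] 0
[-0.0524, 0.002, 0.0007] 0
[-0.0524, 0.002, 0.0007] 0
[-0.0524, 0.002, 0.0007] 0
```

carry_out(
  steps=[
    [-1,0.002,0.0524,0,0,0,-0.1747],
    [-1,-0.0071,0.052,0,0,0,-0.1747],
    [-1,-0.016,0.05,0,0,0,-0.1747],
    [-1,-0.0245,0.0464,0,0,0,-0.1747],
    [-1,-0.0322,0.0414,0,0,0,-0.1747],
  ],
)

```text
clock: 8.95
tcp_pos: [0.5139, 0.1011, 0.2565]
tool_rot: [-3.14, 0.002, 0.975]
wrist_force: [1.0, 0.0, 0.5]
finger_gap: 0.006
```

carry_out(
  steps=[
    [-1,-0.0389,0.0352,0,0,0,-0.1747],
    [0.4,-0.0444,0.0279,0,0,0,-0.1747],
    [0.4,-0.0486,0.0198,0,0,0,-0.1747],
    [0.4,-0.0513,0.011,0,0,0,-0.1747],
    [0.4,-0.0524,0.002,0,0,0,0],
  ],
)

```text
clock: 9.57
tcp_pos: [0.549, -0.1585, 0.2564]
tool_rot: [-3.139, -0.002, 1.669]
wrist_force: [0.2, -0.4, 0.1]
finger_gap: 0.703
```

carry_out(
  steps=[
    [0.4,-0.0524,0.002,0,0,0,0],
    [0.4,-0.0524,0.002,0,0,0,0],
    [0.4,-0.0524,0.002,0,0,0,0],
    [0.4,-0.0524,0.002,0,0,0,0],
    [0.4,0,0,0,0,0,0],
  ],
)

```text
clock: 10.2
tcp_pos: [0.5757, -0.3704, 0.2551]
tool_rot: [-3.137, 0.001, 1.66]
wrist_force: [-0.0, 1.2, -0.3]
finger_gap: 0.703
```

```bash
python3 - <<'E'
from h import *
s=r.get_state(); print(s['clock'],s['tcp_pos'],s['tool_rot'],s['finger_gap'],w2b(s['tcp_pos']),s['joint_pos'])
im=shot('wrist'); P=cloud('wrist')
print('plate',rect(P,.07,.086,(.42,.7,-.4,-.1))[:2])
M=rot(s['tool_rot']); L=(P.reshape(-1,3)-s['tcp_pos'])@M
k=(abs(L[:,1])<.07)&(abs(L[:,0])<.03)&(L[:,2]<.05)&(L[:,2]>-.05); q=L[k]; print('fingers tool frame min/max',np.nanpercentile(q,[1,50,99,99.9],axis=0))
k2=q[:,2]>np.nanmax(q[:,2])-.004; print(len(q),q[k2].min(0),q[k2].max(0))
cv2.imwrite('pics/w3.png',cv2.resize(im,(800,600)))
E
```

```text
10.2 [ 0.57573009 -0.37044797  0.25508678] [-3.13749388e+00  1.09382051e-03  1.66042785e+00] 0.7030580715440655 [-0.00327659 -0.39540693] [ 0.70576547  0.70022775 -0.32390667  1.40020093  0.23788294  1.0822859
  0.43016098]
plate (((563.76953125, -258.9231262207031), (104.54061889648438, 120.94651794433594), 82.15667724609375), np.float64(0.0791335469034074))
fingers tool frame min/max [[-0.01112896 -0.06260667 -0.04976476]
 [ 0.00869545 -0.00439365 -0.03496349]
 [ 0.01703784  0.06077768  0.01474944]
 [ 0.01746725  0.062626    0.01904027]]
21300 [-0.01038854 -0.03101733  0.01651234] [0.00841708 0.02955131 0.02050408]
```

View pics/w3.png

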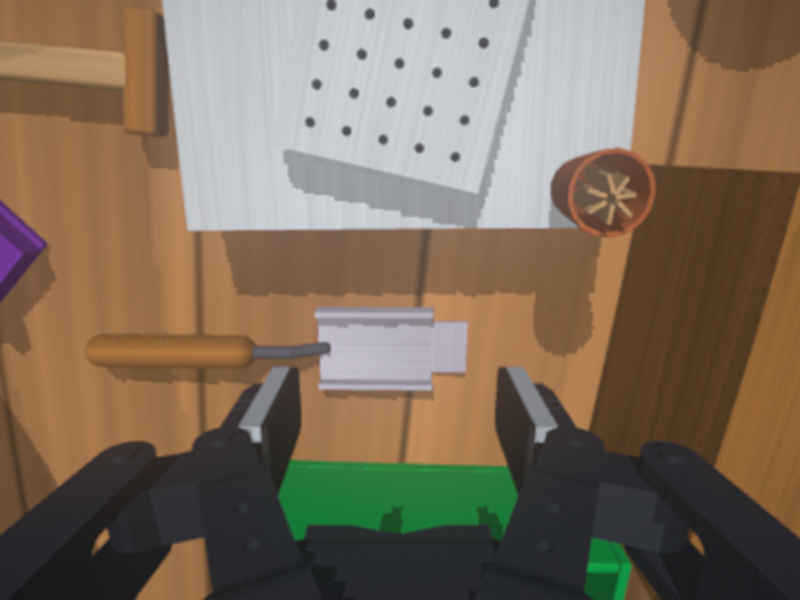

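The view shows the plate's rear edge running from (288,152) to (478,192), the trowel beyond the deck, and the label pot at (605,190). A green planter lies behind the fingers, so I'll check its clearance before descending.

```bash
python3 - <<'E'
from h import *
s=r.get_state()
for n in ['wrist','side','scene']:
    P=cloud(n).reshape(-1,3); im=np.load(f'pics/{n}.npz')['im'].reshape(-1,3).astype(int)
    g=(im[:,1]>im[:,0]+40)&(im[:,1]>im[:,2]+40)&(P[:,2]>.02)&(P[:,2]<.3)&(P[:,1]<-.3)&(P[:,1]>-1)
    q=P[g]; print(n,len(q), np.percentile(q,[1,50,99],axis=0).round(3) if len(q) else '')
for u,v in [(290,462),(515,466)]: print(pt('wrist',u*.64,(v+6)*.64))
for u,v in [(288,152),(478,192)]: p=pt('wrist',u*.64,v*.64,.079); print('rear',p,w2b(p))
p=b2w(0,-.385); plan([p[0],p[1],.0785],TH+np.pi/2,1,1)
E
```

```text
wrist 5343 [[ 0.502 -0.597  0.021]
 [ 0.602 -0.557  0.055]
 [ 0.746 -0.548  0.111]]
side 2292 [[ 0.474 -0.916  0.021]
 [ 0.588 -0.562  0.082]
 [ 0.738 -0.546  0.183]]
scene 2283 [[ 0.475 -0.909  0.023]
 [ 0.636 -0.701  0.098]
 [ 0.77  -0.546  0.183]]
[ 0.50070879 -0.56245249  0.01340885]
[ 0.60519759 -0.37486731  0.26511427]
rear [ 0.50600608 -0.30560456  0.079     ] [-0.06635725 -0.32408417]
rear [ 0.61670339 -0.3182247   0.079     ] [ 0.04258581 -0.34742027]
[0.0067, 0.002, 0.1769] -0.0042
```

carry_out(
  steps=[
    [0.4,0.006,0,0.055,0,0,-0.005],
    [0.4,0,0.001,0.055,0,0,0],
    [0.4,0,0.001,0.045,0,0,0],
    [0.4,0,0,0.015,0,0,0],
    [0.4,0,0,0,0,0,0],
  ],
)

```text
clock: 10.88
tcp_pos: [0.5796, -0.3572, 0.0873]
tool_rot: [-3.14, -0.002, 1.674]
wrist_force: [0.4, -0.2, 0.3]
finger_gap: 0.698
```

```bash
python3 - <<'E'
from h import *
s=r.get_state(); print(s['clock'],s['tcp_pos'],s['tool_rot'],w2b(s['tcp_pos']),s['wrist_force'])
E
```

```text
10.875 [ 0.57961907 -0.35718291  0.08728741] [-3.14038236e+00 -1.69834908e-03  1.67430542e+00] [ 0.00188521 -0.38258345] [ 0.39687973 -0.20134175  0.31094828]
```

carry_out(
  steps=[
    [0.4,0,0,0.0085,0,0,0],
    [0.4,0.012,0,0,0,0,0],
    [0.4,0.012,0,0,0,0,0],
    [0.4,0.012,0,0,0,0,0],
    [0.4,0.012,0,0,0,0,0],
  ],
)

```text
clock: 11.5
tcp_pos: [0.5757, -0.3109, 0.0802]
tool_rot: [3.139, 0.002, 1.673]
wrist_force: [2.0, -2.5, 0.7]
finger_gap: 0.704
```

carry_out(
  steps=[
    [0.4,0.012,0,0,0,0,0],
    [0.4,0.01,0,0,0,0,0],
    [0.4,0.01,0,0,0,0,0],
    [0.4,0,0,0,0,0,0],
  ],
)

```text
clock: 12.0
tcp_pos: [0.5723, -0.2774, 0.0799]
tool_rot: [3.14, -0.001, 1.675]
wrist_force: [2.3, -0.3, 6.0]
finger_gap: 0.698
```

```bash
cat >> h.py <<'E'
def plate():
    s=r.get_state(); print(s['clock'],'tcp',np.round(s['tcp_pos'],4),'bed',np.round(w2b(s['tcp_pos']),4),'yaw',round(s['tool_rot'][2]-TH-np.pi/2,4),'F',np.round(s['wrist_force'],1),'T',np.round(s['ft_torque'],2))
    for n in ['wrist','side','scene']:
        shot(n);P=cloud(n)
        (c,sz,a),z,q=rect(P,.07,.088,(.44,.68,-.4,.1)); c=np.array(c)/1000
        print(n,'top centre bed',np.round(w2b(c),4),np.round(sz),'rel deg',round(a-np.degrees(TH),2),'z',round(float(z),4))
E
python3 -c "
from h import *
plate()"
```

```text
12.0 tcp [ 0.5723 -0.2774  0.0799] bed [ 0.0024 -0.3025] yaw 0.0064 F [ 2.3 -0.3  6. ] T [-0.05 -0.39 -0.06]
wrist top centre bed [-0.0166 -0.2568] [124. 116.] rel deg -0.19 z 0.0792
side top centre bed [-0.0154 -0.2285] [122. 170.] rel deg -0.08 z 0.0799
scene top centre bed [-0.0169 -0.2267] [126. 171.] rel deg 1.04 z 0.0792
```

The plate has squared up (within 0.2°) but sits about 16 mm toward −x, so I'll nudge it sideways with the shut fingers at mid-length.

carry_out(
  steps=[
    [0.4,-0.015,0,-0.002,0,0,-0.0],
    [0.4,0,0,-0.055,0,0,0.006],
    [-1,0.0335,-0.036,0,0,0,0],
    [-1,0.0335,-0.036,0,0,0,0],
    [-1,0.0335,-0.036,0,0,0,0],
  ],
)

```text
clock: 12.78
tcp_pos: [0.4532, -0.2035, 0.1357]
tool_rot: [-3.139, -0.002, 1.666]
wrist_force: [0.4, 0.2, -0.9]
finger_gap: 0.061
```

carry_out(
  steps=[
    [-1,0,0,0,0,0,0],
    [-1,0,0,0,0,0,0],
    [-1,0,0,0.04,0,0,0],
  ],
)

```text
clock: 13.15
tcp_pos: [0.4594, -0.2063, 0.0976]
tool_rot: [3.135, 0.003, 1.665]
wrist_force: [0.9, -0.1, -0.4]
finger_gap: 0.002
```

```bash
python3 - <<'E'
from h import *
plate()
im=np.load('pics/wrist.npz')['im']; side=np.load('pics/side.npz')['im'][110:260,170:300]
cv2.imwrite('pics/w4.png',np.hstack([cv2.resize(im,(480,360)),cv2.resize(side,(312,360))]))
P=cloud('wrist');s=r.get_state()
L=(P.reshape(-1,3)-s['tcp_pos'])@rot(s['tool_rot']); k=(abs(L[:,1])<.04)&(abs(L[:,0])<.025)&(L[:,2]>.005)&(L[:,2]<.028); print(np.nanpercentile(L[k],[0,1,99,100],axis=0))
for n in ['side','scene']:
    P=cloud(n); b=np.stack([(P[...,:2]-BED)@XB,(P[...,:2]-BED)@YB],-1)
    m=(P[...,2]>.075)&(P[...,2]<.083)&(b[...,1]>-.32)&(b[...,1]<-.12)&(abs(b[...,0])<.085)
    print(n,np.percentile(b[m],[.5,2,98,99.5],axis=0).round(4))
E
```

```text
13.15 tcp [ 0.4594 -0.2063  0.0976] bed [-0.1031 -0.2208] yaw -0.0029 F [ 0.9 -0.1 -0.4] T [-0.03  0.    0.  ]
wrist top centre bed [-0.0288 -0.2222] [104. 165.] rel deg 13.64 z 0.0794
side top centre bed [-0.0164 -0.2182] [121. 153.] rel deg -0.62 z 0.0797
scene top centre bed [-0.0168 -0.215 ] [124. 149.] rel deg -0.03 z 0.0792
[[-0.02359201 -0.01036989  0.00501403]
 [-0.01885851 -0.00873759  0.0054675 ]
 [ 0.02461268  0.03983938  0.02701803]
 [ 0.02499677  0.03999903  0.02792358]]
side [[-0.0756 -0.2913]
 [-0.0734 -0.2862]
 [ 0.0412 -0.1465]
 [ 0.043  -0.1445]]
scene [[-0.0771 -0.2867]
 [-0.0738 -0.2839]
 [ 0.0422 -0.144 ]
 [ 0.0435 -0.1429]]
```

View pics/w4.png

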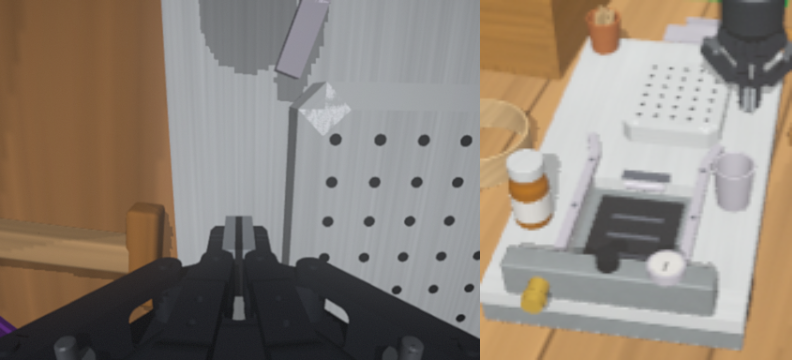

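The pictures show the shut fingers beside the plate's −x side. The nose is just at the flare mouth and the offset is confirmed at −16.6 mm.

carry_out(
  steps=[
    [-1,0,0,0.0135,0,0,0],
    [-1,0,0.007,0,0,0,0],
    [-1,0,0.007,0,0,0,0],
    [-1,0,0.007,0,0,0,0],
    [-1,0,0.004,0,0,0,0],
  ],
)

```text
clock: 13.92
tcp_pos: [0.4786, -0.2022, 0.0831]
tool_rot: [-3.136, -0.0, 1.666]
wrist_force: [-7.8, -0.6, 6.5]
finger_gap: -0.004
```

```bash
cat >> h.py <<'E'
def edges(lo=.075,hi=.083,y0=-.32,y1=-.12):
  s=r.get_state(); print(round(s['clock'],2),'tcp',np.round(s['tcp_pos'],4),'bed',np.round(w2b(s['tcp_pos']),4),'yaw',round(s['tool_rot'][2]-TH-np.pi/2,4),'F',np.round(s['wrist_force'],1))
  for n in ['side','scene']:
    shot(n); P=cloud(n); b=np.stack([(P[...,:2]-BED)@XB,(P[...,:2]-BED)@YB],-1)
    m=(P[...,2]>lo)&(P[...,2]<hi)&(b[...,1]>y0)&(b[...,1]<y1)&(abs(b[...,0])<.085)
    (c,sz,a)=cv2.minAreaRect((b[m]*1000).astype(np.float32))
    print(n,'x',np.percentile(b[m][:,0],[.5,99.5]).round(4),'y',np.percentile(b[m][:,1],[.5,99.5]).round(4),'rect',np.round(c,1),np.round(sz,1),round(a,1))
E
python3 -c "
from h import *
edges()"
```

```text
13.93 tcp [ 0.4786 -0.2022  0.0831] bed [-0.0836 -0.2185] yaw -0.002 F [-7.8 -0.6  6.5]
side x [-0.075   0.0498] y [-0.2902 -0.1438] rect [ -16.  -218.4] [133.3 152.1] 0.6
scene x [-0.0743  0.0505] y [-0.2869 -0.1425] rect [ -15.9 -214.9] [147.3 137.4] 89.4
```

carry_out(
  steps=[
    [-1,0,0.004,0,0,0,0],
    [-1,0,0.002,0,0,0,0],
    [-1,0,0,0,0,0,0],
  ],
)

```text
clock: 14.4
tcp_pos: [0.4862, -0.2014, 0.083]
tool_rot: [-3.14, 0.0, 1.667]
wrist_force: [-4.2, -0.7, 3.9]
finger_gap: 0.0
```

```bash
python3 -c "
from h import *
edges()"
```

```text
14.4 tcp [ 0.4862 -0.2014  0.083 ] bed [-0.0759 -0.2184] yaw -0.0015 F [-4.2 -0.7  3.9]
side x [-0.0759  0.0577] y [-0.291  -0.1444] rect [ -11.5 -218.9] [151.  140.4] 89.1
scene x [-0.0705  0.0579] y [-0.2873 -0.1431] rect [ -12.4 -215.9] [142.7 149.1] 0.9
```

carry_out(
  steps=[
    [-1,0,0.002,0,0,0,0],
    [-1,0,0,0,0,0,0],
    [-1,0,-0.014,0,0,0,0],
    [-1,0,0,-0.05,0,0,0],
    [0.4,-0.0335,0.0287,0,0,0,0],
  ],
)

```text
clock: 15.12
tcp_pos: [0.508, -0.2315, 0.1362]
tool_rot: [3.136, 0.001, 1.671]
wrist_force: [1.4, -0.6, -0.5]
finger_gap: 0.195
```

carry_out(
  steps=[
    [0.4,-0.0335,0.0287,0,0,0,0],
    [0.4,-0.0335,0.0287,0,0,0,0],
    [0.4,0,0,0,0,0,0],
    [0.4,0,0,0.045,0,0,0],
    [0.4,0,0,0,0,0,0],
  ],
)

```text
clock: 15.75
tcp_pos: [0.5672, -0.2923, 0.0849]
tool_rot: [-3.136, -0.004, 1.668]
wrist_force: [-0.6, -0.1, 0.6]
finger_gap: 0.699
```

```bash
python3 -c "
from h import *
edges(.075,.083,-.30,-.12)"
```

```text
15.75 tcp [ 0.5672 -0.2923  0.0849] bed [-0.0041 -0.3168] yaw -0.0003 F [-0.6 -0.1  0.6]
side x [-0.0601  0.0597] y [-0.291  -0.1446] rect [ 1.000e-01 -2.175e+02] [150.  120.7] 89.5
scene x [-0.0609  0.0594] y [-0.2873 -0.1423] rect [  -2.8 -215.5] [147.6 126.5] 89.6
```

The plate is now centred, with x' edges at −60.1 and +59.7 mm, and it's square within 0.5°. Next I'll find the fingertip height by a light touch on the deck.

carry_out(
  steps=[
    [0.4,0,0.004,0.007,0,0,0],
    [0.4,0,0,0,0,0,0],
  ],
)

```text
clock: 16.1
tcp_pos: [0.575, -0.2936, 0.0815]
tool_rot: [3.14, 0.0, 1.668]
wrist_force: [-0.1, -0.2, 0.7]
finger_gap: 0.702
```

carry_out(
  steps=[
    [0.4,0,0,0.002,0,0,0],
    [0.4,0,0,0,0,0,0],
  ],
)

```text
clock: 16.35
tcp_pos: [0.5742, -0.2938, 0.0789]
tool_rot: [3.142, 0.0, 1.667]
wrist_force: [0.1, -0.6, -0.6]
finger_gap: 0.699
```

carry_out(
  steps=[
    [0.4,0,0,0.002,0,0,0],
    [0.4,0,0,0,0,0,0],
  ],
)

```text
clock: 16.6
tcp_pos: [0.574, -0.2937, 0.0766]
tool_rot: [-3.141, -0.0, 1.667]
wrist_force: [0.0, 0.5, -0.7]
finger_gap: 0.7
```

carry_out(
  steps=[
    [0.4,0.012,-0.001,-0.0005,0,0,0],
    [0.4,0.012,-0.001,0,0,0,0],
    [0.4,0.012,0,0,0,0,0],
    [0.4,0.012,0,0,0,0,0],
    [0.4,0.01,0,0,0,0,0],
  ],
)

```text
clock: 17.23
tcp_pos: [0.5667, -0.2355, 0.0776]
tool_rot: [3.141, 0.0, 1.667]
wrist_force: [-0.3, -3.4, 1.3]
finger_gap: 0.7
```

```bash
python3 -c "
from h import *
edges(.075,.083,-.257,-.05)"
```

```text
17.23 tcp [ 0.5667 -0.2355  0.0776] bed [ 0.0009 -0.2602] yaw -0.0008 F [-0.3 -3.4  1.3]
side x [-0.0609  0.0583] y [-0.2542 -0.0985] rect [  -1.1 -176.9] [158.8 120.8] 89.7
scene x [-0.0629  0.0585] y [-0.2517 -0.0953] rect [  -2.1 -175.5] [123.5 162.5] 0.2
```

carry_out(
  steps=[
    [0.4,0.012,0,0,0,0,0],
    [0.4,0.012,0,0,0,0,0],
    [0.4,0.012,0,0,0,0,0],
    [0.4,0.012,0,0,0,0,0],
    [0.4,0.012,0,0,0,0,0],
  ],
)

```text
clock: 17.95
tcp_pos: [0.5607, -0.1756, 0.0773]
tool_rot: [-3.142, -0.0, 1.667]
wrist_force: [0.3, -3.9, 1.5]
finger_gap: 0.7
```

carry_out(
  steps=[
    [0.4,0.008,0,0,0,0,0],
    [0.4,0.008,0,0,0,0,0],
    [0.4,0.008,0,0,0,0,0],
    [0.4,0.008,0,0,0,0,0],
    [0.4,0.008,0,0,0,0,0],
  ],
)

```text
clock: 18.58
tcp_pos: [0.5569, -0.1363, 0.0773]
tool_rot: [-3.142, 0.0, 1.667]
wrist_force: [0.0, -4.0, 1.3]
finger_gap: 0.701
```

```bash
python3 -c "
from h import *
edges(.05,.1,-.16,.09)
im=np.load('pics/side.npz')['im'][110:260,170:310];w=np.load('pics/scene.npz')['im'][150:270,190:330]
shot('wrist')
cv2.imwrite('pics/p5.png',np.hstack([cv2.resize(im,(400,430)),cv2.resize(w,(400,430))]))"
```

```text
18.57 tcp [ 0.5569 -0.1363  0.0773] bed [ 0.0008 -0.1605] yaw -0.0014 F [ 0.  -4.   1.3]
side x [-0.0841  0.0842] y [-0.1563  0.0544] rect [  0. -35.] [169.9 249.8] 0.1
scene x [-0.0791  0.0842] y [-0.159   0.0765] rect [  0.2 -40. ] [239.6 169.7] 90.0
```

View pics/p5.png

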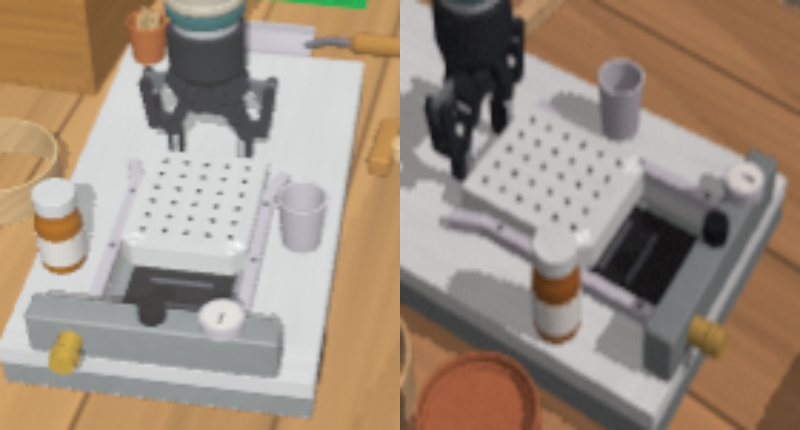

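The plate is square between the guides with its nose over the bed, about to tip in. The jar and cup are clear.

carry_out(
  steps=[
    [0.4,0.006,0,0,0,0,0],
    [0.4,0.007,0,0,0,0,0],
    [0.4,0.007,0,0,0,0,0],
    [0.4,0.007,0,0,0,0,0],
    [0.4,0.007,0,0,0,0,0],
  ],
)

```text
clock: 19.35
tcp_pos: [0.554, -0.1029, 0.0777]
tool_rot: [3.141, 0.001, 1.667]
wrist_force: [0.1, -5.2, 5.5]
finger_gap: 0.698
```

carry_out(
  steps=[
    [0.4,0.006,0,0,0,0,0],
    [0.4,0.006,0,0,0,0,0],
    [0.4,0.006,0,0,0,0,0],
    [0.4,0.005,0,0,0,0,0],
    [0.4,0.005,0,0,0,0,0],
  ],
)

```text
clock: 19.98
tcp_pos: [0.5508, -0.0746, 0.0772]
tool_rot: [-3.141, -0.0, 1.667]
wrist_force: [0.0, -1.4, -1.4]
finger_gap: 0.701
```

```bash
cat >> h.py <<'E'
def top(n='wrist',y0=-.066,y1=.07,lo=.035,hi=.105):
    shot(n); P=cloud(n); b=np.stack([(P[...,:2]-BED)@XB,(P[...,:2]-BED)@YB],-1)
    m=(P[...,2]>lo)&(P[...,2]<hi)&(b[...,1]>y0)&(b[...,1]<y1)&(abs(b[...,0])<.055)
    q=np.c_[b[m],P[m][:,2]]; A=np.c_[q[:,:2],np.ones(len(q))]; c=np.linalg.lstsq(A,q[:,2],rcond=None)[0]
    for t in [.015,.008,.004,.002,.002]:
        k=abs(A@c-q[:,2])<t; c=np.linalg.lstsq(A[k],q[k,2],rcond=None)[0]
    print(n,'slope x,y',c[:2].round(4),'z at bed centre',c[2].round(4),'z at y=-.07',(c[2]-.07*c[1]).round(4),k.sum(),len(q))
E
python3 -c "
from h import *
edges(.05,.1,-.16,.09); top('wrist');top('scene');top('side')"
```

```text
19.98 tcp [ 0.5508 -0.0746  0.0772] bed [ 0.0007 -0.0985] yaw -0.0011 F [ 0.  -1.4 -1.4]
side x [-0.0841  0.084 ] y [-0.1579  0.0554] rect [  0.  -34.9] [170.  249.4] 0.0
scene x [-0.0741  0.0843] y [-0.1581  0.0762] rect [  0.3 -39.8] [169.7 240.4] 0.1
wrist slope x,y [ 0.0014 -0.1329] z at bed centre 0.0693 z at y=-.07 0.0786 58968 59078
scene slope x,y [-1.0e-04 -1.3e-01] z at bed centre 0.0701 z at y=-.07 0.0792 1083 1449
side slope x,y [ 0.0002 -0.1313] z at bed centre 0.07 z at y=-.07 0.0792 1147 1390
```

carry_out(
  steps=[
    [0.4,0.004,0,0.0005,0,0,0],
    [0.4,0.004,0,0,0,0,0],
    [0.4,0.003,0,0,0,0,0],
    [0.4,0.002,0,0,0,0,0],
    [0.4,0,0,0,0,0,0],
  ],
)

```text
clock: 20.85
tcp_pos: [0.5498, -0.0613, 0.0769]
tool_rot: [-3.142, -0.001, 1.668]
wrist_force: [-0.1, -0.7, 0.4]
finger_gap: 0.701
```

```bash
python3 -c "
from h import *
s=r.get_state();print(w2b(s['tcp_pos']),s['wrist_force']); top('wrist');top('side')"
```

```text
[ 0.00095733 -0.08523616] [-0.13145242 -0.67109296  0.42473891]
wrist slope x,y [ 0.0014 -0.1185] z at bed centre 0.0699 z at y=-.07 0.0782 66756 66904
side slope x,y [-0.0012 -0.1168] z at bed centre 0.0704 z at y=-.07 0.0786 1133 1383
```

carry_out(
  steps=[
    [0.4,0.0015,0,0,0,0,0],
    [0.4,0.0015,0,0,0,0,0],
    [0.4,0,0,0,0,0,0],
  ],
)

```text
clock: 21.32
tcp_pos: [0.5496, -0.0594, 0.0769]
tool_rot: [3.141, 0.0, 1.667]
wrist_force: [0.9, -3.0, 1.1]
finger_gap: 0.701
```

```bash
python3 -c "
from h import *
s=r.get_state();print(w2b(s['tcp_pos']),s['wrist_force']); top('wrist');top('side')"
```

```text
[ 0.00104806 -0.08327361] [ 0.90658949 -3.04409531  1.05355725]
wrist slope x,y [ 0.0014 -0.1159] z at bed centre 0.0698 z at y=-.07 0.0779 67806 67943
side slope x,y [ 0.0003 -0.1141] z at bed centre 0.0704 z at y=-.07 0.0784 1161 1391
```

carry_out(
  steps=[
    [0.4,0.0015,0,0,0,0,0],
    [0.4,0.0015,0,0,0,0,0],
    [0.4,0,0,0,0,0,0],
  ],
)

```text
clock: 21.8
tcp_pos: [0.5496, -0.0588, 0.077]
tool_rot: [3.141, 0.003, 1.665]
wrist_force: [0.8, -7.3, 0.3]
finger_gap: 0.701
```

```bash
python3 -c "
from h import *
s=r.get_state();print(w2b(s['tcp_pos']),s['wrist_force']); top('wrist');top('side')"
```

```text
[ 0.00102385 -0.08265567] [ 0.8404675  -7.27216149  0.3387907 ]
wrist slope x,y [ 0.0015 -0.1159] z at bed centre 0.0698 z at y=-.07 0.0779 68143 68291
side slope x,y [-0.0007 -0.1151] z at bed centre 0.0704 z at y=-.07 0.0784 1139 1384
```

The plate is against the end wall: the push reads 7 N with no further motion, and the slope of 0.116 means the rear is resting on the roller. Next I'll press down on the rear of the top with both spread fingers.

carry_out(
  steps=[
    [0.4,-0.01,0,0,0,0,0],
    [0.4,0,0,-0.035,0,0,0],
    [0.4,0.037,0,0,0,0,0],
    [0.4,0,0,0,0,0,0],
    [0.4,0,0,0.01,0,0,0],
  ],
)

```text
clock: 22.52
tcp_pos: [0.5469, -0.0291, 0.1018]
tool_rot: [3.141, -0.0, 1.668]
wrist_force: [-0.0, -0.3, -0.2]
finger_gap: 0.699
```

```bash
python3 -c "
from h import *
s=r.get_state();print(s['tcp_pos'],w2b(s['tcp_pos']),s['wrist_force']); top('scene');top('side')"
```

```text
[ 0.54694695 -0.02910252  0.10182358] [ 0.00130545 -0.05288075] [-0.02434305 -0.25269485 -0.24441776]
scene slope x,y [-0.0018 -0.1111] z at bed centre 0.0705 z at y=-.07 0.0783 1011 1377
side slope x,y [-0.0008 -0.1132] z at bed centre 0.0704 z at y=-.07 0.0783 1110 1420
```

carry_out(
  steps=[
    [0.4,-0.002,0,0.004,0,0,0],
    [0.4,0,0,0.003,0,0,0],
    [0.4,0,0,0.003,0,0,0],
    [0.4,0,0,0.002,0,0,0],
    [0.4,0,0,0,0,0,0],
  ],
)

```text
clock: 23.25
tcp_pos: [0.5467, -0.0311, 0.0895]
tool_rot: [-3.141, -0.0, 1.667]
wrist_force: [-1.2, 0.1, 0.9]
finger_gap: 0.7
```

carry_out(
  steps=[
    [0.4,0,0,0.003,0,0,0],
    [0.4,0,0,0.002,0,0,0],
    [0.4,0,0,0,0,0,0],
  ],
)

```text
clock: 23.62
tcp_pos: [0.5467, -0.0311, 0.0846]
tool_rot: [-3.141, -0.0, 1.667]
wrist_force: [-0.1, 0.2, -0.3]
finger_gap: 0.697
```

carry_out(
  steps=[
    [0.4,0,0,0.002,0,0,0],
    [0.4,0,0,0.0015,0,0,0],
    [0.4,0,0,0.001,0,0,0],
    [0.4,0,0,0,0,0,0],
  ],
)

```text
clock: 24.12
tcp_pos: [0.5469, -0.0312, 0.0811]
tool_rot: [3.141, 0.0, 1.667]
wrist_force: [-0.9, 0.1, 6.7]
finger_gap: 0.705
```

```bash
python3 -c "
from h import *
s=r.get_state();print(s['tcp_pos'],w2b(s['tcp_pos']),s['wrist_force']); top('scene');top('side')"
```

```text
[ 0.54686243 -0.03116432  0.0810541 ] [ 0.00102062 -0.05492453] [-0.93784706  0.10756545  6.72538656]
scene slope x,y [-0.0018 -0.0008] z at bed centre 0.0617 z at y=-.07 0.0618 974 1293
side slope x,y [ 0.0013 -0.0008] z at bed centre 0.0617 z at y=-.07 0.0618 1027 1294
```

The plate has snapped in, with the slope now about 0 and the top at 0.0617. I'll press firmly once more, then retreat and check.

carry_out(
  steps=[
    [0.4,0,0,0.002,0,0,0],
    [0.4,0,0,0,0,0,0],
  ],
)

```text
clock: 24.48
tcp_pos: [0.5469, -0.0312, 0.0809]
tool_rot: [3.141, 0.001, 1.667]
wrist_force: [-6.3, 0.1, 23.6]
finger_gap: 0.701
```

carry_out(
  steps=[
    [0.4,0,0,-0.01,0,0,0],
    [0.4,0,0,-0.05,0,0,0],
    [0.4,0,0,-0.06,0,0,0],
    [0.4,-0.05,0,-0.03,0,0,0],
    [0.4,-0.04,0,0,0,0,0],
  ],
)

```text
clock: 25.1
tcp_pos: [0.5574, -0.1225, 0.2316]
tool_rot: [3.135, 0.002, 1.667]
wrist_force: [0.4, 0.0, -0.7]
finger_gap: 0.703
```

carry_out(
  steps=[
    [0.4,0,0,0,0,0,0],
    [0.4,0,0,0,0,0,0],
  ],
)

```text
clock: 25.35
tcp_pos: [0.5552, -0.1201, 0.2281]
tool_rot: [-3.141, -0.001, 1.667]
wrist_force: [0.9, 0.5, -0.5]
finger_gap: 0.702
```

```bash
python3 - <<'E'
from h import *
s=r.get_state();print(s['tcp_pos'],s['wrist_force']); top('scene');top('side');top('wrist')
P=cloud('wrist'); b=np.stack([(P[...,:2]-BED)@XB,(P[...,:2]-BED)@YB],-1)
m=(P[...,2]>.0585)&(P[...,2]<.065)&(b[...,1]>-.085)&(b[...,1]<.085)&(abs(b[...,0])<.0605)
l,st=cv2.connectedComponentsWithStats(m.astype(np.uint8))[1:3];k=1+st[1:,4].argmax();print(cv2.minAreaRect((b[l==k]*1000).astype(np.float32)))
P=cloud('side');print('cover',rect(P,.02,.04,(.38,.58,.29,.48))[:2])
P=cloud('scene');print('jar',rect(P,.12,.15,(.55,.75,-.1,.2))[:2]);print('cup',rect(cloud('side'),.1,.12,(.35,.5,-.1,.1))[:2])
im=np.load('pics/wrist.npz')['im']; u=proj('wrist',np.r_[b2w(0,-.0765),.055])[0].astype(int); print(u)
c=im[max(0,u[1]-60):u[1]+60,max(0,u[0]-90):u[0]+90]
sc=np.load('pics/side.npz')['im']
cv2.imwrite('pics/f6.png',np.hstack([cv2.resize(im,(400,300)),cv2.resize(sc,(400,300))]))
cv2.imwrite('pics/f7.png',cv2.resize(c,None,fx=4,fy=4,interpolation=cv2.INTER_CUBIC))
E
```

```text
[ 0.55518609 -0.12010669  0.22805361] [ 0.85095305  0.54806629 -0.48113314]
scene slope x,y [-0.0003 -0.0002] z at bed centre 0.0617 z at y=-.07 0.0617 1029 1241
side slope x,y [-0.0029  0.0022] z at bed centre 0.0619 z at y=-.07 0.0617 1042 1200
wrist slope x,y [ 0.0015 -0.0009] z at bed centre 0.0611 z at y=-.07 0.0612 11791 11874
((-1.0020179748535156, -31.689537048339844), (72.51777648925781, 119.03348541259766), 89.89905548095703)
cover (((479.23931884765625, 390.2038879394531), (121.83052825927734, 146.83599853515625), 5.43798303604126), np.float64(0.02963227725446571))
jar (((650.6360473632812, 40.233253479003906), (38.96683120727539, 37.318424224853516), 37.10603713989258), np.float64(0.13947303442001124))
cup (((440.1613464355469, -43.77227783203125), (45.51167678833008, 47.289676666259766), 38.65706253051758), np.float64(0.10702789659470108))
[254 102]
```

View pics/f6.png

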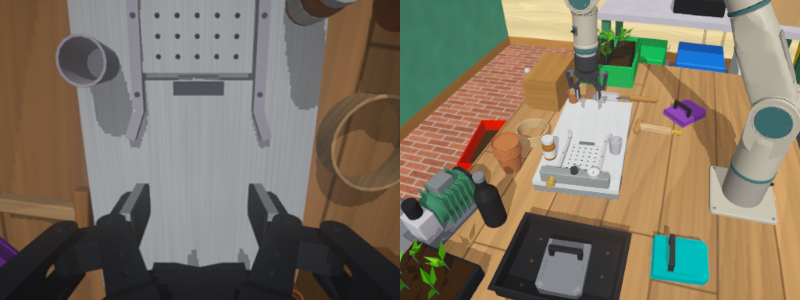

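View pics/f7.png

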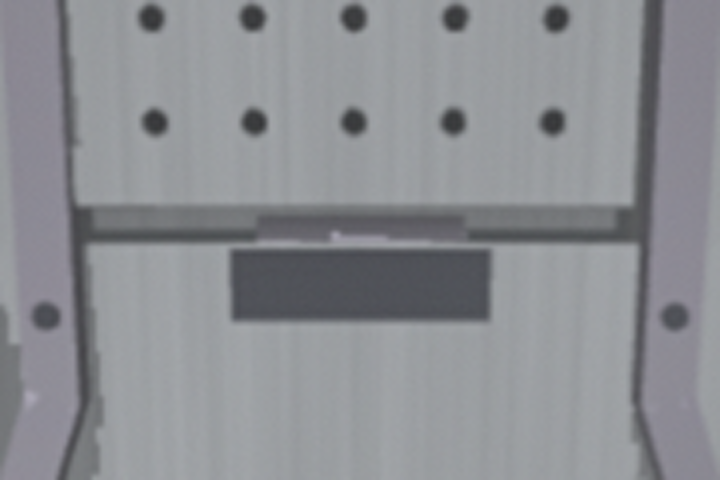

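The close-up shows the roller at about (360,228) sprung out over the plate's rear lip, with the rear edge parallel to the entry wall. The cover lies flat in the tray, and nothing else has moved.

```bash
python3 -c "
from station import r
print(r.job_done())"
```

```text
the job is handed in; nothing more can be done
None
```

The seeder is ready for sowing, and I handed the job in at about 25.5 s of the 72 s allowed.

**Cover:** I lifted it by its handle out of the bed past the catch and lowered it into the tray until it touched, then let go. It lies flat, with its top at about z = 0.029 m as expected and a tilt under 0.2 %.

**Plate:** I pushed it along the deck with the spread fingers, which squared it up. It had ended up about 16 mm off to one side, so I nudged it back to centre, slid it to the end wall and pressed its rear edge down.

**Last checks:**
- **Plate seating:** the top is level within 0.3 % and at z = 0.061–0.062 m, against the expected 0.061 m.
- **Catch:** the close-up shows the roller sprung out over the plate's rear lip, with the rear edge parallel to the entry wall.
- **Forces:** the largest wrist force at the end of any move was about 25 N; brief peaks between readings were not recorded.
- **Other objects:** the cup re-measured within 2 mm of its first position. The jar re-measured about 4 mm off, but from a different camera and nothing went near it, so I put that down to the view. I checked the rest only by eye.
- **Robot:** it is clear of everything, with the wrist reading about 1 N.

No check failed.

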